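# Uncap a wheel hub of unknown thread hand

## Task

A trolley wheel is clamped flat on the shop counter and its round steel dust cap is screwed on, with either a right-hand or a left-hand quick thread that cannot be told from outside. Try it one way and, if it will not give, the other; turn it free and lift it straight off. Finish while still holding the cap in the gripper, right way up and still, about 10 cm above its seat over the wheel, and leave the other goods on the counter where they are.

Things in the scene. Friction and masses are not known exactly. Their poses are not given: they have to be found in the camera images.
- wheel: Trolley wheel lying flat, axle upright, fixed on a round steel foot (164 mm across, 8 mm thick); it never moves. Black tyre 150 mm in diameter, its top 43 mm above the counter; the steel hub face in its middle (58 mm across) is 46 mm up. Origin: on the axis at counter height; z up; x points along a small dark index mark on the rim.
- seat (a point): Point on the wheel's axis, 48 mm above the counter, where the cap's origin lies when screwed on; axes as the wheel's. Inside the cap a spigot 23 mm wide, with two lips, stands 28 mm above the hub face on a boss 7.5 mm high that centres the rim. The cap sits loosely on it: 2 mm of play upwards, 1 mm sideways.
- cap: Round steel dust cap, 48 mm outside diameter, 30 mm high, about 80 to 140 g, knurled side, closed top. Origin: centre of its open lower rim, z up; x runs along a low dark rib on its top, which at the start stands over the wheel's index mark to 3 degrees. Loosening may be clockwise or anticlockwise from above and changes from start to start.
- cap_top (a point): Centre of the cap's top, 30 mm above its origin; axes as the cap's. Turned 45 to 115 degrees in its loosening direction (80 is the middle) the cap is free to lift straight off; it does not rise while turning and turns easily. The other way it meets a stop within 10 degrees, which yields to 20 if forced hard.
- pulley: Bystander: loose steel V-belt pulley lying flat, 90 mm diameter, 32 mm high. Origin: centre of the underside, z up.
- bushes: Bystander: loose strapped bundle of five steel tubes on a card, 100 x 64 x 46 mm. Origin: centre of the underside, tubes along x, z up.
- carton: Bystander: loose open cardboard box of brass hinges, 110 x 80 x 50 mm. Origin: centre of the underside, z up.
Mind the look-alikes: they are no part of the job. Several things look just like the wheel: the one meant starts farthest to the robot's right.

How it is judged:
By the outcome, as a careful person would: the job done as asked, in the order asked, and still so for the second after the job is handed in, while the arm keeps its last pose, push and grip.
It also fails if it takes over 42 s, if anything falls off the work surface, if the arm or the gripper's body presses on something with over 40 N, if the wrist force passes 120 N, or if a joint passes its speed limit or range.

## Robot

A 7-joint arm with a two-finger parallel gripper is mounted at the origin on the work surface. World frame = base frame: x ahead of the robot, y to its left, z up, the work surface at z = 0. Lengths are in m, angles in rad, forces in N, time in s.
With the tool pointing down it reaches from about 0.425 to 1.025 m from the base axis. Payload 3.6 kg.
Tool frame: the origin (TCP) lies between the finger pads; the fingertips stand 11 mm ahead of it and the grasp point (between the pads) lies 8 mm behind it; z points along the fingers, y is the line along which they close (so a half turn about z gives the same grasp; the last joint's range is limited). The gripper opens to 85 mm and grips with 20 to 120 N. Pads are 22 mm wide; open, the fingers measure 114 mm over their backs; the gripper's body (76 mm by 85 mm) begins 54 mm behind the grasp point. The pads swing forward as they close: fully open they stand 13 mm farther back than shut.
Start: joints at [1.137, 0.591, 0.048, 1.609, -0.033, 0.943, -0.034], TCP at [0.242, -0.683, 0.242] pointing down, gripper open.
Joint ranges: [-2.69, 2.69], [-0.47, 2.24], [-1.27, 1.36], [0.19, 2.51], [-1.53, 4.68], [0.08, 2.07], [-3.09, 3.09]. Speed limits (rad/s): [2.57, 2.57, 3.14, 3.14, 3.14, 3.14, 3.14].

## Interface

Orientations are given as a rotation vector (axis times angle).
In Python, from rig import env gives the robot as it stands.
- The arm moves only by the shell command python3 -m handwheel 'ROWS'. ROWS is one flat JSON list of numbers that holds 1 to 5 rows one after another, with no inner brackets; each row has 5 numbers: dx, dy, dz in shares of the most that a row can go, 1 being 62.5 mm, then a turn about the tool's z in units of 0.1 rad, then the finger opening in m; each row shifts and turns the commanded pose from where the row before left it, along the tool's axes as they then stand; what a row does not reach is not made up. A row lasts 1/8 s, in which the tool goes at most 0.0625 m and 0.188 rad, less where a joint would pass 70% of its speed; a pose out of reach is approached as far as the arm can. The fingers move at their own pace and stop on an object; the grip force is fixed at half the most. Time passes only in rows, so rows that do not move let the fingers close. It prints the time, the measured TCP pose, the force, the opening and the grip force at its end. Input that does not fit is refused with a message, and nothing moves.
- env.read_state(): the state, without advancing time (a new reading comes with each control period).
- env.get_image(name): name is "scene" or "side" or "wrist"; returns a dict with "frame" (420x560x3 uint8, red, green, blue), "camera_matrix" (3x3 intrinsics, pixels), "D" ([k1, k2, p1, p2, k3] as OpenCV has them; the pictures are not rectified), "R" (3x3) and "t" (3): a world point X has camera coordinates R X + t. Camera axes: x right, y down, z forward; pixel columns grow to the right and rows downward; lengths in m; the calibration is good to about 2 mm. A picture is of the moment at which its call begins. There is no depth.
- env.finish_job(): hands the job in; it is judged then, once.
The state is a dict: "t": time; "q": joint angles; "joint_vel": joint speeds; "effort": joint torques, N m; "ee_pos": TCP position; "tcp_rot": TCP orientation; "contact_force": force on the tool from outside, world axes, zero at the start; "wrist_torque": the same for the moment, N m; "opening": finger opening in m; "grasp_force": force on a finger pad.
Only numpy, scipy, OpenCV 4.12 (cv2) and the standard library are available. Lean on these libraries where they do the work, as an engineer would, in place of code of your own. Each camera call takes 0.05 s, during which the arm holds its last target. There are 200 camera calls.

## Working session

There is one attempt and no reset: what is moved stays moved. The work goes in short steps, Python scripts to look and compute and a shell command to move; the robot and the scene stay as the last step left them, time stands still between calls to the robot, and variables do not carry over. Pictures are saved under pics/ and viewed, at most 10 in all, crops included, and the job is handed in when it is done.

```bash
mkdir -p pics
cat > h.py <<'E'
import numpy as np, cv2
from rig import env
def snap(n,f):
    d=env.get_image(n); cv2.imwrite('pics/'+f,d['frame'][:,:,::-1]); np.savez('pics/'+f[:-4]+'.npz',**d); return d
def ray(d,uv,z):
    p=cv2.undistortPoints(np.array([[uv]],float),d['camera_matrix'],d['D'])[0,0]
    r=d['R'].T@np.array([p[0],p[1],1]); c=-d['R'].T@d['t']
    return c+r*(z-c[2])/r[2]
def proj(d,X):
    return cv2.projectPoints(np.array(X,float).reshape(-1,1,3),cv2.Rodrigues(d['R'])[0],d['t'],d['camera_matrix'],d['D'])[0].reshape(-1,2)
E
python3 - <<'E'
from h import *
a=snap('scene','s0.png')
b=snap('side','d0.png')
for d in(a,b): print(-d['R'].T@d['t'], d['R'][2])
s=env.read_state();print(s)
E
```

```text
[1.17300458 0.21229243 1.14893284] [-0.4985817  -0.16875011 -0.8502586 ]
[ 0.45701534 -0.82044472  0.64411891] [ 0.08588363  0.82372819 -0.56044257]
{'t': 0.1, 'q': array([ 1.13649787,  0.59203287,  0.04833913,  1.60969789, -0.03328707,
        0.94269611, -0.03369073]), 'joint_vel': array([-0.00074012, -0.00070038,  0.00058561, -0.00362591, -0.0010977 ,
        0.00154889, -0.00053137]), 'effort': array([ 5.35346175e-03, -5.49991286e+01,  1.55355480e+00, -1.98823947e+01,
        9.74881434e-03,  3.84475454e-03,  1.17161321e-05]), 'ee_pos': array([ 0.24206894, -0.68262693,  0.24125072]), 'tcp_rot': array([-3.09413340e+00, -5.32509407e-01,  7.61718018e-04]), 'contact_force': array([-0.58170749, -0.01800492,  0.17895419]), 'wrist_torque': array([ 0.00106439, -0.00707069,  0.01180557]), 'grasp_force': 0.0, 'opening': 0.0854690637117465}
```

View pics/s0.png

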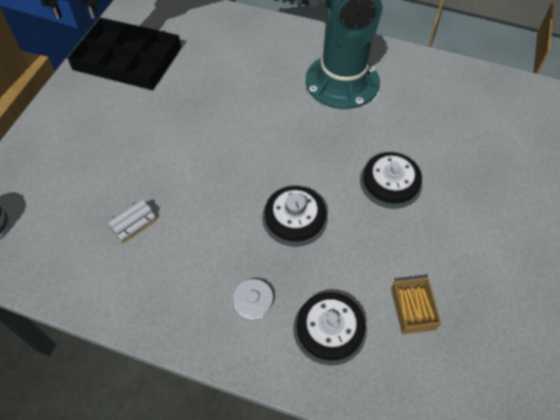

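View pics/d0.png

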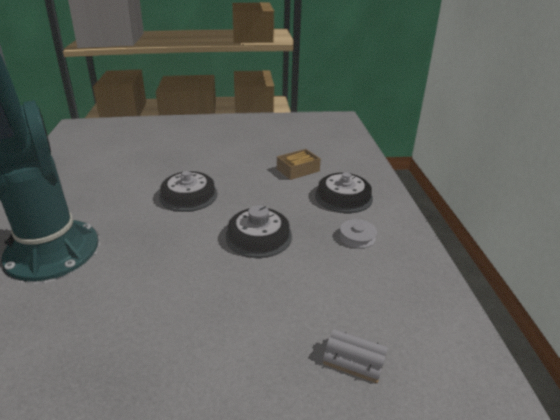

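The scene view shows three wheels, at px (393,178), (296,213) and (331,325). In the side view they are at (187,188), (258,230) and (345,190). I'll measure their y and crop the candidate.

Run:
```python
from h import *
import numpy as np
a=dict(np.load('pics/s0.npz'));b=dict(np.load('pics/d0.npz'))
for d,pts in((a,[(393,178),(296,213),(331,325)]),(b,[(187,188),(258,230),(345,190)])):
    g=d['frame'].max(2); m=(g<60).astype(np.uint8)
    cs,_=cv2.findContours(m,cv2.RETR_EXTERNAL,cv2.CHAIN_APPROX_NONE)
    for p in pts:
        c=[c for c in cs if cv2.pointPolygonTest(cv2.convexHull(c),p,False)>0 and 500<cv2.contourArea(cv2.convexHull(c))<9000]
        for k in c:
            h=cv2.convexHull(k)[:,0].astype(float)
            q=np.array([ray(d,u,.03)[:2] for u in h]); (cx,r)=cv2.minEnclosingCircle(q.astype(np.float32))
            print(p,cx,r)
        print(p,'centre at z=.046',ray(d,p,.046))
def crop(d,x,y,w,h,s): return cv2.resize(d['frame'][y:y+h,x:x+w,::-1],None,fx=s,fy=s,interpolation=cv2.INTER_CUBIC)
A=crop(a,256,173,80,80,5);B=crop(b,218,190,80,80,5)
cv2.imwrite('pics/c0.png',np.hstack([A,B]))
```

```text
(393, 178) (0.31932199001312256, 0.22132092714309692) 0.08159568160772324
(393, 178) centre at z=.046 [0.33304256 0.22324708 0.046     ]
(296, 213) (0.5040066838264465, 0.01958633027970791) 0.0807931199669838
(296, 213) centre at z=.046 [0.51318677 0.02389186 0.046     ]
(331, 325) (0.7513620257377625, 0.18275265395641327) 0.07967539876699448
(331, 325) centre at z=.046 [0.75754595 0.18423285 0.046     ]
(187, 188) (0.3136400580406189, 0.202817901968956) 0.09495209902524948
(187, 188) centre at z=.046 [0.31651819 0.18840644 0.046     ]
(258, 230) (0.49845752120018005, 0.0021361021790653467) 0.09396854788064957
(258, 230) centre at z=.046 [ 0.49736302 -0.01513499  0.046     ]
(345, 190) (0.7462331056594849, 0.16416354477405548) 0.1000346690416336
(345, 190) centre at z=.046 [0.74240608 0.14924664 0.046     ]
```

View pics/c0.png

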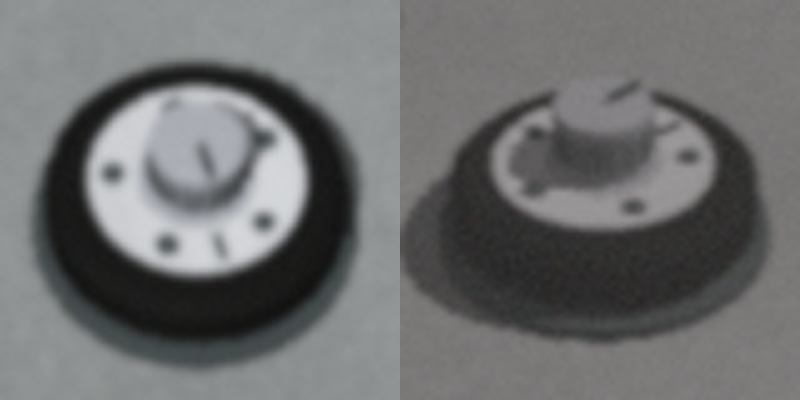

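The crop shows the wheel at scene px (296,213), y≈0.01. It has the smallest y of the three (the others are at about 0.19 and 0.16–0.20), so it is farthest to the robot's right and is the one meant. Its cap's top centre is near scene (296,202.6) and side (258.8,210.6), and the rib points along the index mark.

Run:
```python
from h import *
import numpy as np
a=dict(np.load('pics/s0.npz'));b=dict(np.load('pics/d0.npz'))
S=lambda x,y:(256+x/5-.4,173+y/5-.4)
D=lambda x,y:(218+(x-400)/5-.4,190+y/5-.4)
print('top',ray(a,S(200,147),.078),ray(b,D(604,104),.078))
# two-view triangulation
def n(d,p): return cv2.undistortPoints(np.array([[p]],float),d['camera_matrix'],d['D'])[0,0]
def P(d): return np.c_[d['R'],d['t']]
X=cv2.triangulatePoints(P(a),P(b),n(a,S(200,147)),n(b,D(604,104)));print((X[:3]/X[3]).T)
# hub disc face by bright mask hull
for d,(x0,y0),f in((a,(256,173),.0445),(b,(218,190),.0445)):
    g=d['frame'][y0:y0+80,x0:x0+80].min(2)
print('disc',ray(a,S(197,180),.045),ray(b,D(604,168),.045))
for q,w,z in((S(197,145),S(210,172),.078),(S(217,236),S(225,257),.045)):
    u=ray(a,w,z)-ray(a,q,z);print('dir',np.degrees(np.arctan2(u[1],u[0])))
u=ray(b,D(640,82),.078)-ray(b,D(606,102),.078);print('dir side',np.degrees(np.arctan2(u[1],u[0])))
s=env.read_state();print(cv2.Rodrigues(s['tcp_rot'])[0].round(3))
for z in (.09,.21):print(z,[0.5,0.005,z])
```

```text
top [0.50339665 0.01877611 0.078     ] [0.5005454  0.01923273 0.078     ]
[[0.50158381 0.01898323 0.07731049]]
disc [0.5014241  0.01746089 0.045     ] [0.49993448 0.01340588 0.045     ]
dir 40.476982781628735
dir 36.323471353130046
dir side 42.902453648726
[[ 0.942  0.334 -0.001]
 [ 0.334 -0.942  0.002]
 [-0.    -0.002 -1.   ]]
0.09 [0.5, 0.005, 0.09]
0.21 [0.5, 0.005, 0.21]
```

The cap top triangulates to (0.5016, 0.0190, 0.0773), against an expected z of 0.078, and its 0.50 m distance is within reach. I'll go over it at the present height.

The manual's scale: shifts go in shares of 62.5 mm and turns go in units of 0.1 rad. Converting my numbers, -0.047 m is -0.752, 0.039 m is 0.624.

```bash
python3 -m handwheel '[0.624,-0.752,0,0,0.085,0.624,-0.752,0,0,0.085,0.624,-0.752,0,0,0.085,0.624,-0.752,0,0,0.085,0.624,-0.752,0,0,0.085]'; python3 -m handwheel '[0.624,-0.752,0,0,0.085,0.624,-0.752,0,0,0.085,0.624,-0.752,0,0,0.085,0.624,-0.752,0,0,0.085,0.624,-0.752,0,0,0.085]'; python3 -m handwheel '[0.624,-0.752,0,0,0.085,0.624,-0.752,0,0,0.085,0,0,0,0,0.085]'
cat > st.py <<'E'
from h import *
s=env.read_state();R=cv2.Rodrigues(s['tcp_rot'])[0]
print('t',s['t'],'p',s['ee_pos'].round(4),'q',s['q'].round(3),'F',s['contact_force'].round(1),'M',s['wrist_torque'].round(2),'op',round(s['opening'],4),'g',round(s['grasp_force'],1))
print('tool axes',R.T.round(3).tolist(),'to cap (tool)',(R.T@(np.array([.5016,.019,.07])-s['ee_pos'])).round(4))
E
python3 st.py
```

```text
t: 0.72
ee_pos: [0.348, -0.3945, 0.2421]
tcp_rot: [-3.096, -0.533, -0.0]
contact_force: [1.3, 0.5, -0.3]
opening: 0.0848
grasp_force: 0.0
t: 1.35
ee_pos: [0.453, -0.1081, 0.2423]
tcp_rot: [3.096, 0.532, 0.0]
contact_force: [0.7, 0.1, 0.2]
opening: 0.0849
grasp_force: 0.0
t: 1.72
ee_pos: [0.4966, 0.0109, 0.2425]
tcp_rot: [-3.091, -0.548, -0.004]
contact_force: [-0.2, -0.5, -0.7]
opening: 0.0848
grasp_force: 0.0
t 1.725 p [0.4966 0.0109 0.2425] q [-0.007  0.309 -0.13   2.111  0.056  0.723 -1.392] F [-0.2 -0.5 -0.7] M [-0.03  0.01  0.04] op 0.0848 g 0.0
tool axes [[0.939, 0.344, 0.003], [0.344, -0.939, -0.002], [0.002, 0.003, -1.0]] to cap (tool) [ 0.007  -0.0056  0.1725]
```

Converted, 0.01 m is 0.16, 0.007 m is 0.112, 0.18 rad is 1.8.

```bash
python3 -m handwheel '[0.112,-0.0896,0.16,1.8,0.085,0,0,0.16,1.8,0.085,0,0,0.16,1.8,0.085,0,0,0.16,1.8,0.085,0,0,0.16,1.8,0.085]' >/dev/null;  python3 -m handwheel '[0,0,0.16,1.8,0.085,0,0,0.16,1.8,0.085,0,0,0,0,0.085]' >/dev/null; python3 st.py
python3 - <<'E'
from h import *
d=snap('wrist','w0.png')
print(proj(d,[[.5016,.019,.078],[.5016,.019,.046]]))
E
```

```text
t 2.725 p [0.4985 0.0113 0.1715] q [-0.258  0.424  0.188  2.176 -0.145  0.555 -2.452] F [ 0.5 -0.3  0.2] M [ 0.   -0.   -0.01] op 0.0851 g 0.0
tool axes [[0.607, -0.795, -0.001], [-0.795, -0.607, 0.003], [-0.003, -0.001, -1.0]] to cap (tool) [-0.0042 -0.0074  0.1015]
[[269.73716528 223.84297523]
 [270.73281726 208.92037088]]
```

View pics/w0.png

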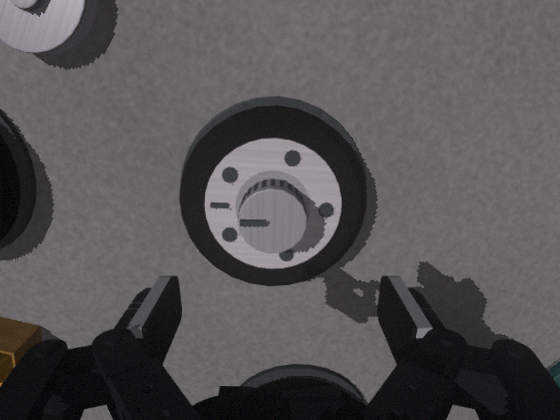

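The wrist view shows the cap top centred near (272.5,221) against a predicted (269.7,223.8), so the fix agrees to about 2 mm. A positive turn lowers q7, so I'll turn back to centre the last joint, which leaves range both ways.

```bash
python3 - <<'E'
from h import *
d=dict(np.load('pics/w0.npz'))
f=d['frame']; g=cv2.cvtColor(f,cv2.COLOR_RGB2GRAY)[150:280,170:380]
c=cv2.HoughCircles(cv2.GaussianBlur(g,(3,3),0),cv2.HOUGH_GRADIENT,1,10,param1=80,param2=12,minRadius=28,maxRadius=38)
for x,y,r in c[0][:4]: print(x+170,y+150,r,ray(d,(x+170,y+150),.078), np.linalg.norm(ray(d,(x+170+r,y+150),.078)-ray(d,(x+170,y+150),.078)))
print(ray(d,(272.5,221),.078))
h=(f.min(2)>110).astype(np.uint8);cs,_=cv2.findContours(h,0,1)
for k in cs:
    if cv2.pointPolygonTest(k,(272,160),False)>0:
        q=np.array([ray(d,u,.046)[:2] for u in cv2.convexHull(k)[:,0].astype(float)],np.float32);print('hub',cv2.minEnclosingCircle(q))
m=(f.max(2)<55).astype(np.uint8)
E
python3 -m handwheel '[0,0,0,-1.8,0.085,0,0,0,-1.8,0.085,0,0,0,-1.8,0.085,0,0,0,-1.8,0.085,0,0,0,-1.8,0.085]' >/dev/null;python3 -m handwheel '[0,0,0,-1.8,0.085,0,0,0,-1.8,0.085,0,0,0,-1.8,0.085,0,0,0,-1.8,0.085,0,0,0,-1.8,0.085]' >/dev/null;python3 -m handwheel '[0,0,0,-1.8,0.085,0,0,0,-1.8,0.085,0,0,0,-1.8,0.085,0,0,0,0,0.085]'>/dev/null; python3 st.py
```

```text
273.5 220.5 31.9 [0.50102664 0.01550049 0.078     ] 0.021705569107911805
272.5 205.5 36.3 [0.50802788 0.00735146 0.078     ] 0.02434784467121116
248.5 183.5 36.3 [0.52972756 0.00478852 0.078     ] 0.023855443336954177
222.5 233.5 29.6 [0.52323405 0.04451995 0.078     ] 0.020463908286409017
[0.50134862 0.01620294 0.078     ]
hub ((0.5013495087623596, 0.017032340168952942), 0.05277464911341667)
t 4.525 p [0.4998 0.0115 0.1727] q [ 0.247  0.451 -0.47   2.153  0.353  0.609 -0.626] F [ 0.7  0.4 -0.5] M [-0.03 -0.05  0.01] op 0.0849 g 0.0
tool axes [[0.151, 0.989, 0.0], [0.989, -0.151, 0.001], [0.001, -0.0, -1.0]] to cap (tool) [0.0077 0.0006 0.1027]
```

The two views and the wrist picture together give (0.5013, 0.0172). Descending to TCP z≈0.062.

```bash
sed -i 's/.5016,.019,.07\]/.5013,.0172,.062]/' st.py; python3 -m handwheel '[0.096,0.0096,0.32,0,0.085,0,0,0.4,0,0.085,0,0,0.32,0,0.085,0,0,0.16,0,0.085,0,0,0,0,0.085]'; python3 st.py
```

```text
t: 5.15
ee_pos: [0.5009, 0.018, 0.0971]
tcp_rot: [-2.382, -2.048, 0.001]
contact_force: [0.4, -0.1, -0.2]
opening: 0.0851
grasp_force: 0.0
t 5.15 p [0.5009 0.018  0.0971] q [ 0.146  0.573 -0.365  2.197  0.467  0.446 -0.743] F [ 0.4 -0.1 -0.2] M [0.   0.02 0.01] op 0.0851 g 0.0
tool axes [[0.15, 0.989, -0.001], [0.989, -0.15, -0.001], [-0.001, -0.0, -1.0]] to cap (tool) [-0.0007  0.0005  0.0351]
```

Converted, 0.015 m is 0.24, 0.012 m is 0.192.

```bash
python3 -m handwheel '[0,0,0.24,0,0.085,0,0,0.192,0,0.085,0,0,0.128,0,0.085,0,0,0,0,0.085]'; python3 -m handwheel '[0,0,0,0,0.06,0,0,0,0,0.04,0,0,0,0,0.04,0,0,0,0,0.04]'; python3 st.py
```

```text
t: 5.65
ee_pos: [0.5006, 0.0182, 0.0615]
tcp_rot: [-2.381, -2.049, 0.002]
contact_force: [-1.2, 0.3, 0.5]
opening: 0.0851
grasp_force: 0.0
t: 6.15
ee_pos: [0.5012, 0.0182, 0.063]
tcp_rot: [2.381, 2.048, 0.0]
contact_force: [-0.8, -0.1, 6.1]
opening: 0.0461
grasp_force: 60.8
t 6.15 p [0.5012 0.0182 0.063 ] q [ 0.099  0.63  -0.305  2.212  0.517  0.366 -0.788] F [-0.8 -0.1  6.1] M [ 0.01  0.4  -0.01] op 0.0461 g 60.8
tool axes [[0.149, 0.989, -0.0], [0.989, -0.149, 0.001], [0.001, -0.0, -1.0]] to cap (tool) [-0.0009  0.0002  0.001 ]
```

Grip is good: opening 46 mm, 61 N. Trying anticlockwise gently, with the torque watched.

Converted, -0.0005 m is -0.008, -0.05 rad is -0.5.

```bash
python3 -m handwheel '[0,0,-0.008,-0.5,0.04,0,0,0,-0.5,0.04,0,0,0,0,0.04]' >/dev/null; python3 st.py;  python3 -m handwheel '[0,0,0,-0.5,0.04,0,0,0,0,0.04]' >/dev/null; python3 st.py
```

```text
t 6.525 p [0.5011 0.0184 0.063 ] q [ 0.119  0.633 -0.332  2.211  0.551  0.376 -0.721] F [-1.1  1.6  5.3] M [ 0.18  0.35 -0.05] op 0.0462 g 61.9
tool axes [[0.049, 0.999, 0.0], [0.999, -0.049, 0.0], [0.0, 0.0, -1.0]] to cap (tool) [-0.0011  0.0003  0.001 ]
t 6.775 p [0.5011 0.0184 0.063 ] q [ 0.128  0.635 -0.344  2.21   0.568  0.38  -0.688] F [-0.7  1.6  5.5] M [ 0.3   0.45 -0.27] op 0.046 g 61.6
tool axes [[0.0, 1.0, 0.0], [1.0, -0.0, 0.0], [0.0, 0.0, -1.0]] to cap (tool) [-0.0012  0.0002  0.001 ]
```

```bash
python3 -m handwheel '[0,0,0,-0.3,0.04,0,0,0,0,0.04]' >/dev/null; python3 st.py
```

```text
t 7.025 p [0.5012 0.0184 0.063 ] q [ 0.133  0.636 -0.351  2.21   0.577  0.383 -0.668] F [-1.9  1.7  6.5] M [ 0.32  0.42 -0.48] op 0.0463 g 61.3
tool axes [[-0.028, 1.0, 0.001], [1.0, 0.028, 0.0], [0.0, 0.001, -1.0]] to cap (tool) [-0.0012  0.0001  0.001 ]
```

The torque climbs from 0.05 to 0.27 to 0.48 N·m at about 10°, so this is the stop. Going clockwise instead: back 0.18 and then 1.40 rad.

Converted, 0.12 rad is 1.2.

```bash
python3 -m handwheel '[0,0,0,0.9,0.04,0,0,0,0.9,0.04,0,0,0,1.2,0.04,0,0,0,1.2,0.04,0,0,0,0,0.04]' >/dev/null; python3 st.py
```

```text
t 7.65 p [0.501  0.0177 0.063 ] q [ 0.056  0.624 -0.246  2.214  0.433  0.349 -0.944] F [-1.2  0.   6. ] M [ 0.02  0.31 -0.03] op 0.0461 g 62.0
tool axes [[0.379, 0.925, -0.001], [0.925, -0.379, 0.0], [-0.0, -0.001, -1.0]] to cap (tool) [-0.0004  0.0005  0.001 ]
```

It moves freely at 14° clockwise with no torque, so this is the loosening direction. Continuing to about 80°.

Converted, 0.13 rad is 1.3.

```bash
python3 -m handwheel '[0,0,0,1.3,0.04,0,0,0,1.3,0.04,0,0,0,1.3,0.04,0,0,0,1.3,0.04,0,0,0,1.3,0.04]' >/dev/null; python3 st.py; python3 -m handwheel '[0,0,0,1.3,0.04,0,0,0,1.3,0.04,0,0,0,1.3,0.04,0,0,0,1.3,0.04,0,0,0,0,0.04]' >/dev/null; python3 st.py
```

```text
t 8.275 p [0.5011 0.0176 0.063 ] q [-0.055  0.615 -0.096  2.218  0.182  0.315 -1.349] F [-1.4 -0.3  4.4] M [-0.01  0.31  0.04] op 0.0467 g 62.1
tool axes [[0.864, 0.504, -0.001], [0.504, -0.864, 0.001], [-0.0, -0.001, -1.0]] to cap (tool) [-0.      0.0004  0.001 ]
t 8.9 p [0.5017 0.0175 0.063 ] q [-0.138  0.616  0.017  2.221 -0.029  0.304 -1.655] F [-0.3 -0.7  5.3] M [-0.27  0.03 -0.01] op 0.0464 g 61.9
tool axes [[1.0, 0.013, 0.001], [0.013, -1.0, 0.001], [0.001, -0.001, -1.0]] to cap (tool) [-0.0004  0.0003  0.001 ]
```

80.7° turned with no torque. A gentle lift test, beyond the 2 mm of play:

Converted, -0.002 m is -0.032, -0.001 m is -0.016.

```bash
python3 -m handwheel '[0,0,-0.032,0,0.04,0,0,-0.032,0,0.04,0,0,-0.016,0,0.04,0,0,0,0,0.04]' >/dev/null; python3 st.py
python3 - <<'E'
from h import *
a=snap('scene','s1.png');w=snap('wrist','w1.png')
p=proj(a,[.5013,.0172,.07])[0].astype(int);print(p)
A=cv2.resize(a['frame'][p[1]-50:p[1]+50,p[0]-50:p[0]+50,::-1],(400,400),interpolation=cv2.INTER_CUBIC)
B=cv2.resize(w['frame'][200:400,180:380,::-1],(400,400))
cv2.imwrite('pics/c1.png',np.hstack([A,B]))
E
```

```text
t 9.4 p [0.5014 0.0178 0.0679] q [-0.138  0.606  0.017  2.22  -0.029  0.314 -1.657] F [ 1.7 -2.6 -1.2] M [-0.66 -0.38  0.05] op 0.0465 g 61.8
tool axes [[1.0, 0.011, 0.001], [0.011, -1.0, 0.0], [0.001, -0.0, -1.0]] to cap (tool) [-0.0001  0.0006  0.0059]
[295 202]
```

View pics/c1.png

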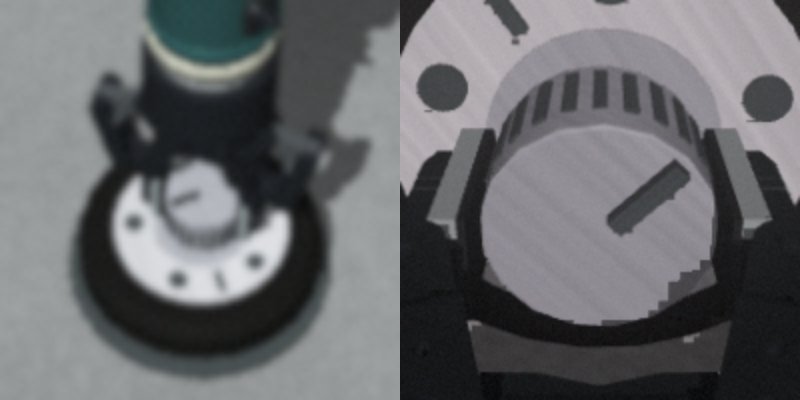

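The rib now stands about 80° from the index mark, and the cap rose 5 mm with only its own weight (−1.2 N). Lifting straight up another 95 mm.

```bash
python3 -m handwheel '[0,0,-0.16,0,0.04,0,0,-0.192,0,0.04,0,0,-0.24,0,0.04,0,0,-0.288,0,0.04,0,0,-0.288,0,0.04]' >/dev/null; python3 st.py; python3 -m handwheel '[0,0,-0.208,0,0.04,0,0,-0.144,0,0.04,0,0,0,0,0.04,0,0,0,0,0.04]' >/dev/null; python3 st.py
python3 - <<'E'
from h import *
a=snap('scene','s2.png');b=snap('side','d2.png')
cv2.imwrite('pics/c2.png',cv2.resize(np.hstack([a['frame'],b['frame']])[:,:,::-1],(800,300),interpolation=cv2.INTER_AREA))
E
```

```text
t 10.125 p [0.5004 0.0187 0.1422] q [-0.148  0.47   0.026  2.188 -0.027  0.485 -1.659] F [-0.6  0.3 -1.3] M [-0.01  0.02  0.04] op 0.0463 g 62.2
tool axes [[1.0, 0.012, -0.001], [0.012, -1.0, -0.001], [-0.001, 0.0, -1.0]] to cap (tool) [0.0009 0.0015 0.0802]
t 10.625 p [0.5006 0.0181 0.1624] q [-0.15   0.436  0.03   2.174 -0.025  0.534 -1.661] F [-0.3  0.6 -1.3] M [ 0.03 -0.02  0.03] op 0.0466 g 62.3
tool axes [[1.0, 0.011, -0.001], [0.011, -1.0, 0.0], [-0.001, -0.0, -1.0]] to cap (tool) [0.0008 0.0009 0.1004]
```

View pics/c2.png

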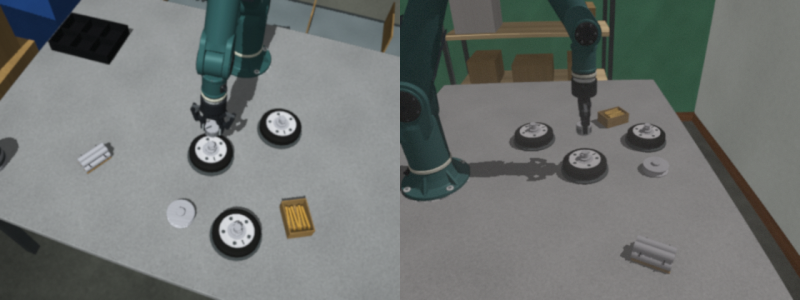

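The cap is held above the wheel with the bare spigot showing below. It has risen 99.4 mm, the arm is still, and the pulley, bushes and carton are unmoved. Handing in.

```bash
python3 -c "
from rig import env
print(env.finish_job())"
```

```text
the job is handed in; nothing more can be done
None
```

The job is handed in at about 11 s on the robot's clock: the cap met its stop anticlockwise, came free clockwise at about 80°, and is held upright and still about 10 cm above its seat, with the other goods where they were.

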